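# Rock the long lid on the surface plate and reject it

## Task

Check the long wooden lid for warp on the dark surface plate: press its raised end down until it rocks over onto that end and hold it there for about a second. Then pick the lid up, set it down flat in the empty plywood tray without dropping it, and let go. Leave the square lid where it lies.

Things in the scene. Friction and masses are not known exactly. Their poses are not given: they have to be found in the camera images.
- long_lid: Loose bent lid of pale wood, 150 (x) x 80 (y) x 10 mm thick, 0.1 kg, any yaw. Origin: middle of the bend line, underside; z up. Part x -85 to 0 mm lies flat; part x 0 to +64 slopes up 8 degrees, its end 9 mm off the plate. 0.5 N at x = 45 rocks that part down flat; let go, it rocks back. Upright round knob, 26 mm diameter, axis at x = -30, y = 0 (nearer the flat end), z 10 to 48 mm.
- surface_plate: Fixed dark granite surface plate, 300 mm (x) by 360 mm (y) by 50 mm high; the long lid, the square lid and a cork sanding block lie on it. Origin: centre of its underside, on the table; its top is at z = 50 mm.
- tray: Fixed empty open tray of plywood for rejects, outside 160 mm (x) by 230 mm (y) by 26 mm high, walls and floor 5 mm thick. Origin: centre of its underside, on the table; z up. The long lid fits in lengthwise, along the tray's y, either way round.
- square_lid: Loose flat lid of the same pale wood, 76 mm square and 10 mm thick, with the same knob in its middle, lying flat on the surface plate. Origin: centre of its underside; z up. Not to be moved.

How it is judged (in metres and radians):
On the way:
1. the long lid, lying on the surface plate, is pressed from above its sloping part until it has rocked over (tilted by more than 4 degrees), for 0.3 s (angle between long_lid's own z axis and vertical between 0.07 and 0.24 rad and x of the grasp point in the frame of long_lid above 0 m and z of long_lid in the frame of surface_plate between 0.045 and 0.055 m and contact force between long_lid and surface_plate above 0.2 N), for 0.3 s.
At the end, for the whole second after the job is handed in: The long lid lies knob up and at rest on the tray's floor: its bend's middle within 50 mm (tray x) and 60 mm (tray y) of the tray's centre and 6 mm of the floor, tilted under 0.2 rad (either part may rest flat). The square lid is within 30 mm of where it started (x of long_lid in the frame of tray between -0.05 and 0.05 m and y of long_lid in the frame of tray between -0.06 and 0.06 m and z of long_lid in the frame of tray below 0.011 m and angle between long_lid's own z axis and vertical below 0.2 rad and linear speed of long_lid below 0.02 m/s and distance of square_lid from where it was at the start of the episode below 0.03 m); the robot touches nothing.
It fails at once if the square lid is moved by more than 30 mm (distance of square_lid from where it was at the start of the episode above 0.03 m).
It fails at once if the long lid is dropped: it moves faster than 0.7 m/s with no finger on it (a fall of 25 mm) (linear speed of long_lid above 0.7 m/s and contact force between the fingers and long_lid below 0.05 N).
It also fails if it takes over 43 s, if anything falls off the work surface, if the arm or the gripper's body presses on something with over 40 N, if the wrist force passes 120 N, or if a joint passes its speed limit or range.

## Robot

A 6-joint arm with a two-finger parallel gripper is mounted at the origin on the work surface. World frame = base frame: x ahead of the robot, y to its left, z up, the work surface at z = 0. Lengths are in m, angles in degrees, forces in N, time in s.
With the tool pointing down it reaches from about 0.4 to 0.825 m from the base axis. Payload 7 kg.
Tool frame: the origin (TCP) lies at the centre of the arm's flange, where the gripper is bolted on; the fingertips stand 178 mm ahead of it and the grasp point (between the pads) lies 159 mm ahead of it (tip_reach is the distance from the TCP to the fingertips, in m); z points along the fingers, y is the line along which they close (so a half turn about z gives the same grasp; the last joint's range is limited). The gripper opens to 88 mm and grips with 3 to 60 N. Pads are 19 mm wide; open, the fingers measure 130 mm over their backs; the gripper's body (78 mm by 193 mm) begins 47 mm behind the grasp point.
Start: joints at [93.169, 20.546, 0.682, 0, -70.136, -16.507], TCP at [0.156, 0.657, 0.405] pointing down, gripper open.
Joint ranges: [-176.03, 176.03], [-82.01, 121.73], [-58.28, 71.71], [-173.87, 95.51], [-174.79, -0.11], [-173.66, 173.66]. Speed limits (degrees/s): [136.94, 136.94, 172.46, 180, 180, 180].

## Interface

Orientations are given as [roll, pitch, yaw] about the fixed x, y, z axes, in that order (R = Rz(yaw) Ry(pitch) Rx(roll)).
In Python, from plant import * gives the robot as it stands.
- The arm moves only by the shell command python3 -m handwheel 'ROWS'. ROWS is JSON, a list of rows, each a list of 7 numbers: the opening, from -1 (shut) to 1 (fully open), then the shift along the tool's x, y, z as a fraction of full scale, then the turn, a rotation vector about the tool's x, y, z as a fraction of full scale. A call has 1 to 5 rows; each row shifts and turns the commanded pose from where the row before left it, along the tool's axes as they then stand; what a row does not reach is not made up. Full scale, the value 1, is 0.025 m for a shift and 6 degrees for a turn. A row lasts 1/8 s, in which the tool goes at most 62.5 mm and 10.7 degrees, less where a joint would pass 70% of its speed; a pose out of reach is approached as far as the arm can. A call with a number of a shift or a turn outside -1 to 1 is refused whole. A call with a gripper value outside its range is refused whole. The fingers move at their own pace and stop on an object; the grip force is fixed at half the most. Time passes only in rows, so rows that do not move let the fingers close. It gives the time, the measured TCP pose, the force, the opening and the grip force at its end, in the units of the state.
- get_obs(): the state, without advancing time (a new reading comes with each control period).
- snapshot(name): name is "scene" or "top" or "wrist"; returns a dict with "color" (480x640x3 uint8, red, green, blue), "fx", "fy", "cx", "cy" (pixels), "R" (3x3) and "t" (3): a world point X has camera coordinates R X + t; the wrist camera has in their place "tool_from_camera" (4x4, takes a point from camera to tool coordinates, whose origin is the TCP and whose axes are the flange's). Camera axes: x right, y down, z forward; pixel columns grow to the right and rows downward; lengths in m; the calibration is good to about 2 mm. The wrist camera is an equidistant fisheye: a pixel r from the principal point sees the ray r / f radians off the axis. A picture is of the moment at which its call begins: read the wrist's pose just before it. There is no depth.
- close_job(): hands the job in; it is judged then, once.
The state is a dict: "clock": time; "joint_pos": joint angles; "qvel": joint speeds; "tau": joint torques, N m; "tool_pos": TCP position; "orientation": TCP orientation; "force": force on the tool from outside, world axes, zero at the start; "moment": the same for the moment, N m; "opening": finger opening in m; "gripper_force": force on a finger pad.
Only numpy, scipy, OpenCV 4.12 (cv2) and the standard library are available. Lean on these libraries where they do the work, as an engineer would, in place of code of your own. Each camera call takes 0.05 s, during which the arm holds its last target. There are 200 camera calls.

## Working session

There is one attempt and no reset: what is moved stays moved. The work goes in short steps, Python scripts to look and compute and a shell command to move; the robot and the scene stay as the last step left them, time stands still between calls to the robot, and variables do not carry over. Pictures are saved under pics/ and viewed, at most 10 in all, crops included, and the job is handed in when it is done.

```bash
mkdir -p pics; ls
python3 - <<'E'
from plant import *
import cv2
o=get_obs();print({k:o[k] for k in('clock','tool_pos','orientation','force','opening')})
for n in('top','scene'):
    s=snapshot(n);cv2.imwrite(f'pics/{n}0.png',s['color'][:,:,::-1]);print(n,s['fx'],s['cx'],s['cy'],s['R'],s['t'])
E
```

```text
pics
{'clock': 0.0, 'tool_pos': array([0.15566629, 0.6566072 , 0.40371456]), 'orientation': array([ 1.79903976e+02, -6.98136442e-03, -1.33454897e+01]), 'force': array([ 0.15871204, -0.33642585, -0.25980611]), 'opening': 0.08769080249829313}
top 567.8790822245854 319.71001497830775 248.6255086513474 [[ 0.13663519 -0.99060707  0.00533418]
 [-0.9688417  -0.13475212 -0.20781632]
 [ 0.20658311  0.02322704 -0.97815332]] [-0.05875905  0.52381441  0.97963512]
scene 599.5126898291182 317.48267976881823 238.65922496608928 [[-0.23242689  0.97257788 -0.00836703]
 [ 0.7067122   0.16296733 -0.68847623]
 [-0.6682332  -0.16593347 -0.72521065]] [ 0.11615776 -0.33082051  1.39938923]
```

View pics/top0.png

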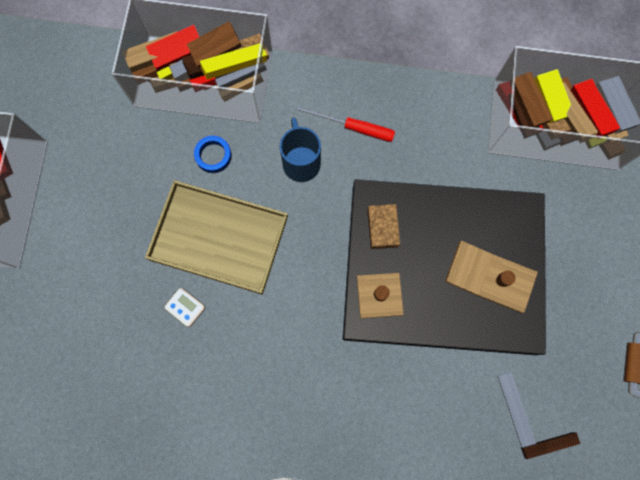

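View pics/scene0.png

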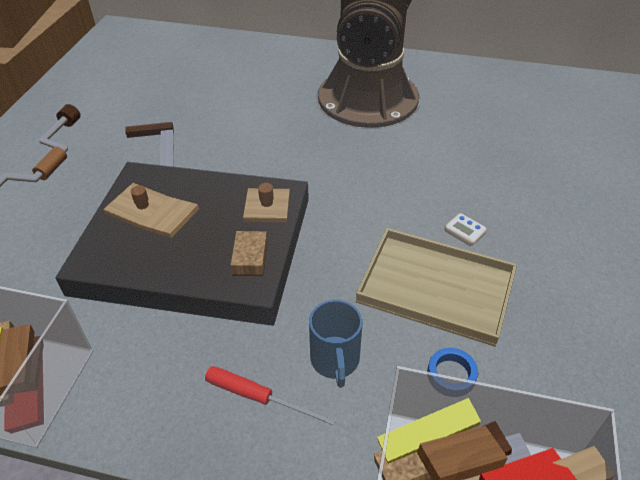

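The top picture shows the long lid with its knob top at about (507,276), its flat end to the right and its raised end at the left corners (463,242) and (448,282). The square lid's knob is at (381,293). The tray rim corners are (175,183), (287,213), (263,292) and (147,258). The scene picture shows the lid's knob top at (139,188), and that the end facing the cork block is the raised one.

```bash
cat > h.py <<'E'
from plant import *
import numpy as np, cv2
from scipy.spatial.transform import Rotation as Ro
def px(s,u,v,z):
    R=np.array(s['R']);t=np.array(s['t']);c=-R.T@t
    d=R.T@np.array([(u-s['cx'])/s['fx'],(v-s['cy'])/s['fy'],1])
    return (c+d*(z-c[2])/d[2])
def rot(o): return Ro.from_euler('xyz',o['orientation'],degrees=True)
def need(target,yaw=None,ref=159):
    "tool-axis shift (full-scale units) to bring grasp point to target; turn about tool z in units"
    o=get_obs();r=rot(o);g=o['tool_pos']+r.apply([0,0,ref/1e3])
    print('grasp',g.round(4),'rpy',o['orientation'].round(2),'t',round(o['clock'],2),'F',o['force'].round(1))
    print('tool shift /25mm',(r.inv().apply(np.array(target)-g)/.025).round(2))
    if yaw is not None:
        q=Ro.from_euler('xyz',[180,0,yaw],degrees=True)
        print('turn /6deg',((r.inv()*q).as_rotvec(degrees=True)/6).round(2))
E
python3 - <<'E'
from h import *
s=snapshot('top')
P=lambda l,z:np.array([px(s,u,v,z) for u,v in l])
f=lambda n,p:print(n,p[:,:2].round(4).tolist())
lid=[P([c],z)[0] for c,z in [((463,242),.069),((538,270),.06),((525,311),.06),((448,282),.069)]]
lid=np.array(lid);f('lid',lid)
print('len',np.linalg.norm(lid[0]-lid[1]),np.linalg.norm(lid[3]-lid[2]),'wid',np.linalg.norm(lid[1]-lid[2]))
a=(lid[0]+lid[3]-lid[1]-lid[2])[:2];print('yaw lid',np.degrees(np.arctan2(a[1],a[0])))
f('knob',P([(507,276)],.098));f('sq',P([(381,293)],.098))
t=P([(175,183),(287,213),(263,292),(147,258)],.026);f('tray',t);print(t.mean(0),np.linalg.norm(np.diff(t,axis=0),axis=1))
b=t[0]-t[1];print('tray y dir',np.degrees(np.arctan2(b[1],b[0])))
f('plate',P([(355,181),(544,194),(545,352),(345,339)],.05))
s=snapshot('scene');f('knob scene',P([(139,188)],.098))
E
```

```text
lid [[0.5717, -0.2411], [0.5411, -0.3817], [0.464, -0.363], [0.4953, -0.2208]]
len 0.14415673099253312 0.14587662878765528 wid 0.07936811799203158
yaw lid 77.62868819765079
knob [[0.5146, -0.315]]
sq [[0.4552, -0.1023]]
tray [[0.6224, 0.307], [0.5931, 0.0853], [0.4377, 0.1068], [0.471, 0.331]]
[0.53103269 0.20752924 0.026     ] [0.22362199 0.1568419  0.22668699]
tray y dir 82.46574317611909
plate [[0.6659, -0.0342], [0.6896, -0.3882], [0.3979, -0.406], [0.372, -0.053]]
knob scene [[0.5119, -0.3141]]
```

```bash
A='x'; python3 -m handwheel '[[-1,1,1,0,0,0,0],[-1,1,1,0,0,0,0],[-1,1,1,0,0,0,0],[-1,1,1,0,0,0,0],[-1,1,1,0,0,0,0]]'
python3 -m handwheel '[[-1,1,1,0,0,0,0],[-1,1,1,0,0,0,0],[-1,1,1,0,0,0,0],[-1,1,1,0,0,0,0],[-1,1,1,0,0,0,0]]'
python3 -m handwheel '[[-1,1,1,0,0,0,0],[-1,1,1,0,0,0,0],[-1,1,1,0,0,0,0],[-1,1,1,0,0,0,0],[-1,1,1,0,0,0,0]]'
python3 -m handwheel '[[-1,1,1,0,0,0,0],[-1,1,1,0,0,0,0],[-1,1,1,0,0,0,0],[-1,1,1,0,0,0,0],[-1,1,1,0,0,0,0]]'
python3 -m handwheel '[[-1,0.5,1,0,0,0,0],[-1,0.5,1,0,0,0,0],[-1,0.5,1,0,0,0,0],[-1,0.5,1,0,0,0,0],[-1,0.5,1,0,0,0,0]]'
python3 -m handwheel '[[-1,0,1,0,0,0,0],[-1,0,1,0,0,0,0],[-1,0,1,0,0,0,0],[-1,0,1,0,0,0,0],[-1,0,0,0,0,0,0]]'
python3 -c "
from h import *
need([.529,-.243,.12],-12.4)
o=get_obs();print(o['joint_pos']);s=snapshot('wrist');cv2.imwrite('pics/w1.png',s['color'][:,:,::-1]);print(s['fx'],s['cx'],s['cy'],s['tool_from_camera'])"
```

```text
clock: 0.82
tool_pos: [0.249, 0.5052, 0.4046]
orientation: [180.0, 0.0, -13.3]
force: [0.1, -0.6, -0.3]
opening: 0.0434
gripper_force: 0.0
clock: 1.45
tool_pos: [0.3417, 0.3547, 0.4047]
orientation: [-180.0, 0.0, -13.3]
force: [-0.1, 0.9, 0.1]
opening: 0.0006
gripper_force: 0.0
clock: 2.08
tool_pos: [0.4345, 0.2042, 0.4047]
orientation: [-180.0, -0.0, -13.3]
force: [-0.3, -0.1, -1.0]
opening: 0.0007
gripper_force: 0.0
clock: 2.7
tool_pos: [0.5273, 0.0538, 0.4046]
orientation: [-180.0, 0.0, -13.3]
force: [1.1, 0.6, -0.4]
opening: 0.0006
gripper_force: 0.0
clock: 3.32
tool_pos: [0.5589, -0.0821, 0.4046]
orientation: [-180.0, 0.0, -13.3]
force: [-0.4, -0.1, -0.3]
opening: 0.0003
gripper_force: 0.0
clock: 3.95
tool_pos: [0.5353, -0.1796, 0.4045]
orientation: [180.0, 0.0, -13.5]
force: [-0.4, -0.4, -0.3]
opening: 0.0001
gripper_force: 0.0
grasp [ 0.5352 -0.1796  0.2455] rpy [ 1.7999e+02  2.0000e-02 -1.3450e+01] t 3.95 F [-0.4 -0.4 -0.3]
tool shift /25mm [0.35 2.52 5.02]
turn /6deg [ 0.    0.   -0.18]
[ 1.30823063e+00  1.02138318e+01 -1.34957231e+01 -7.35816753e-04
 -6.63137555e+01  7.52389014e+01]
371.64829954431775 325.897407976521 240.0470290652452 [[ 1.53762858e-04 -9.66542809e-01 -2.56505310e-01  6.87520233e-02]
 [ 9.99999902e-01  2.55251635e-04 -3.62365947e-04 -4.63565818e-04]
 [ 4.15715600e-04 -2.56505230e-01  9.66542754e-01  1.96679635e-02]
 [ 0.00000000e+00  0.00000000e+00  0.00000000e+00  1.00000000e+00]]
```

View pics/w1.png

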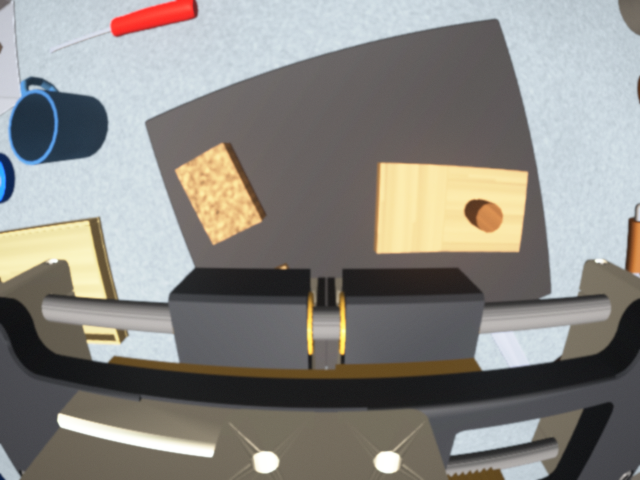

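The wrist picture shows the knob top at about (489,217). The raised end runs from (378,163) to (376,252), and the flat end from (527,171) to (520,251). I'll compare these with the estimate.

```bash
cat >> h.py <<'E'
def wpx(s,o,u,v,z):
    d=np.array([u-s['cx'],v-s['cy']]);r=np.hypot(*d);th=r/s['fx']
    c=np.r_[d/r*np.sin(th),np.cos(th)];T=np.array(s['tool_from_camera'])
    R=rot(o);w=R.apply(T[:3,:3]@c);p=o['tool_pos']+R.apply(T[:3,3])
    return p+w*(z-p[2])/w[2]
E
python3 -c "
from h import *
o=get_obs();s=snapshot('wrist')
for u,v,z in [(489,217,.098),(378,163,.069),(376,252,.069),(527,171,.06),(520,251,.06)]: print(wpx(s,o,u,v,z).round(4))"
```

```text
[ 0.5162 -0.3146  0.098 ]
[ 0.5767 -0.2337  0.069 ]
[ 0.4999 -0.2158  0.069 ]
[ 0.5407 -0.3789  0.06  ]
[ 0.4623 -0.3615  0.06  ]
```

```bash
python3 -m handwheel '[[-1,0.35,1,1,0,0,0],[-1,0,1,1,0,0,0],[-1,0,0.5,1,0,0,0],[-1,0,0,1,0,0,0],[-1,0,0,0.6,0,0,0]]'
python3 -m handwheel '[[-1,0,0,0,0,0,0]]'
python3 -c "
from h import *
need([.529,-.243,.066],-12.4,178)"
```

```text
clock: 4.68
tool_pos: [0.5299, -0.2407, 0.2884]
orientation: [180.0, 0.1, -13.3]
force: [0.3, 0.8, -0.0]
opening: 0.0004
gripper_force: 0.0
clock: 4.8
tool_pos: [0.5299, -0.2407, 0.2888]
orientation: [180.0, 0.1, -13.3]
force: [0.3, 0.4, 0.4]
opening: 0.0005
gripper_force: 0.0
grasp [ 0.5296 -0.2406  0.1108] rpy [ 1.7999e+02  1.1000e-01 -1.3290e+01] t 4.8 F [0.3 0.4 0.4]
tool shift /25mm [0.   0.1  1.79]
turn /6deg [ 0.    0.02 -0.15]
```

```bash
python3 -m handwheel '[[-1,0,0,1,0,0,0],[-1,0,0,0.6,0,0,0],[-1,0,0,0.2,0,0,0],[-1,0,0,0.12,0,0,0],[-1,0,0,0,0,0,0]]'
python3 -m handwheel '[[-1,0,0,0.1,0,0,0],[-1,0,0,0,0,0,0]]'
```

```text
clock: 5.42
tool_pos: [0.5301, -0.2413, 0.2421]
orientation: [180.0, -0.0, -13.3]
force: [-0.8, 0.4, 0.9]
opening: 0.0003
gripper_force: 0.1
clock: 5.68
tool_pos: [0.5299, -0.2413, 0.2393]
orientation: [-180.0, -0.0, -13.3]
force: [-0.1, 1.3, -0.1]
opening: 0.0005
gripper_force: 0.1
```

```bash
python3 -m handwheel '[[-1,0,0,0.08,0,0,0],[-1,0,0,0.04,0,0,0],[-1,0,0,0,0,0,0]]'
python3 -c "
from h import *
s=snapshot('wrist');cv2.imwrite('pics/w2.png',s['color'][:,:,::-1])"
```

```text
clock: 6.05
tool_pos: [0.53, -0.2413, 0.2384]
orientation: [180.0, -0.1, -13.3]
force: [-5.3, 3.7, 18.3]
opening: 0.0004
gripper_force: 9.3
```

View pics/w2.png

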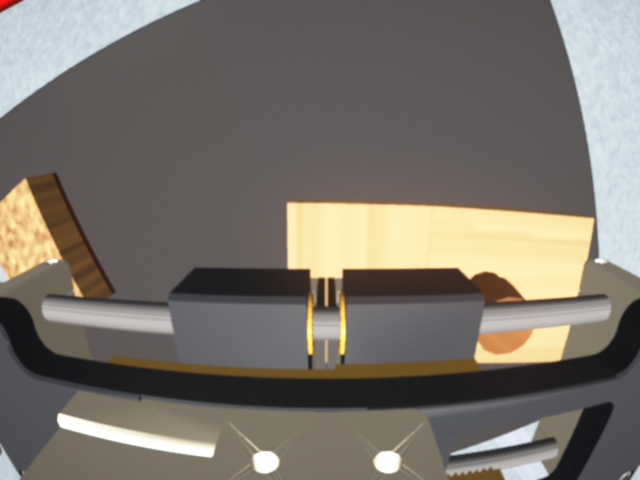

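The lid is pressed down: the tip is at z = 60 mm, the height of the flat top, with 18 N on it. The picture shows the tip on the sloping part with the knob to the right at (505,312). I'll hold, then rise and go above the knob.

```bash
python3 -m handwheel '[[-1,0,0,0,0,0,0],[-1,0,0,0,0,0,0],[-1,0,0,0,0,0,0],[-1,0,0,0,0,0,0],[-1,0,0,0,0,0,0]]'
python3 -m handwheel '[[-1,0,0,0,0,0,0],[-1,0,0,0,0,0,0],[-1,0,0,0,0,0,0],[-1,0,0,0,0,0,0],[-1,0,0,0,0,0,0]]' 
python3 -m handwheel '[[-1,0,0,-0.15,0,0,0],[-1,0,0,-0.15,0,0,0],[-1,0,0,-0.3,0,0,0],[-1,0,0,-1,0,0,0],[-1,0,0,-1,0,0,0]]'
python3 -m handwheel '[[0.2,0,0,-1,0,0,0],[0.2,0,1,-1,0,0,0],[0.2,0,1,0,0,0,0],[0.2,0,1,0,0,0,0],[0.2,0,0,0,0,0,0]]'
python3 -c "
from h import *
need([.515,-.315,.085],-13)
o=get_obs();s=snapshot('wrist');cv2.imwrite('pics/w3.png',s['color'][:,:,::-1]);s=snapshot('top');cv2.imwrite('pics/t3.png',s['color'][150:400,300:620,::-1].repeat(2,0).repeat(2,1))"
```

```text
clock: 6.72
tool_pos: [0.53, -0.2413, 0.2383]
orientation: [180.0, -0.1, -13.3]
force: [-5.2, 3.5, 18.2]
opening: 0.0006
gripper_force: 9.3
clock: 7.35
tool_pos: [0.53, -0.2413, 0.2383]
orientation: [180.0, -0.1, -13.3]
force: [-5.3, 4.0, 18.8]
opening: 0.0001
gripper_force: 9.3
clock: 7.98
tool_pos: [0.5299, -0.2413, 0.3018]
orientation: [180.0, 0.0, -13.3]
force: [-0.2, -0.5, 0.1]
opening: 0.0004
gripper_force: 0.0
clock: 8.6
tool_pos: [0.5121, -0.3154, 0.3512]
orientation: [180.0, 0.0, -13.5]
force: [-0.2, 0.8, -0.7]
opening: 0.0448
gripper_force: 0.0
grasp [ 0.5121 -0.3154  0.1922] rpy [ 1.800e+02  2.000e-02 -1.345e+01] t 8.6 F [-0.2  0.8 -0.7]
tool shift /25mm [ 0.11 -0.04  4.29]
turn /6deg [ 0.    0.   -0.08]
```

View pics/w3.png

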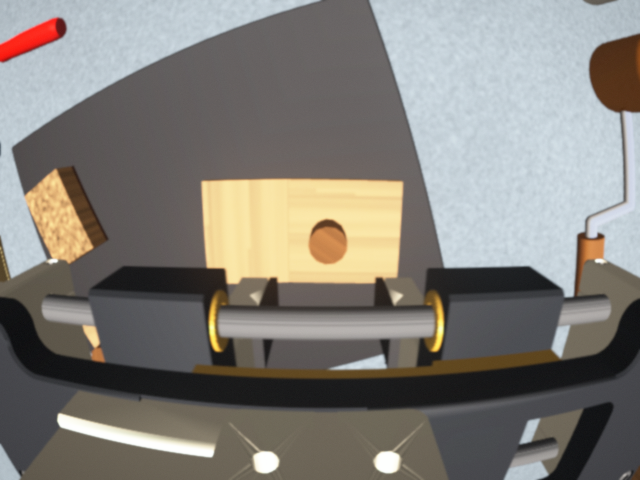

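The lid has rocked back, and the knob top at (328,242) is centred between the fingers (gap centre about column 326).

```bash
python3 -c "
from h import *
o=get_obs();s=snapshot('wrist');k=wpx(s,o,328,241,.098);print(k,o['opening']);need([k[0],k[1],.085])"
```

```text
[ 0.51819268 -0.31644313  0.098     ] 0.050268200799378264
grasp [ 0.5126 -0.3139  0.1921] rpy [-1.800e+02  1.000e-02 -1.334e+01] t 8.75 F [1.  0.6 0.1]
tool shift /25mm [0.24 0.05 4.29]
```

```bash
python3 -m handwheel '[[0.2,0.18,0.03,1,0,0,0],[0.2,0,0,1,0,0,0],[0.2,0,0,1,0,0,0],[0.2,0,0,0.8,0,0,0],[0.2,0,0,0.5,0,0,0]]'
python3 -m handwheel '[[0.2,0,0,0,0,0,0],[-1,0,0,0,0,0,0],[-1,0,0,0,0,0,0],[-1,0,0,0,0,0,0],[-1,0,0,0,0,0,0]]'
python3 -c "
from h import *
need([.528,.188,.25],-8)"
```

```text
clock: 9.38
tool_pos: [0.5169, -0.3153, 0.2427]
orientation: [-180.0, 0.1, -13.3]
force: [0.2, -0.0, 0.5]
opening: 0.0525
gripper_force: 0.0
clock: 10.0
tool_pos: [0.5169, -0.3162, 0.2443]
orientation: [180.0, -0.1, -13.3]
force: [-0.4, -0.3, 3.7]
opening: 0.0255
gripper_force: 30.0
grasp [ 0.517  -0.3163  0.0853] rpy [ 1.7999e+02 -5.0000e-02 -1.3330e+01] t 10.0 F [-0.4 -0.3  3.7]
tool shift /25mm [ -4.22 -19.73  -6.6 ]
turn /6deg [ 0.   -0.01 -0.89]
```

```bash
python3 -m handwheel '[[-1,0,0,-0.3,0,0,0],[-1,0,0,-0.7,0,0,0],[-1,0,0,-1,0,0,0],[-1,0,0,-1,0,0,0],[-1,0,-0.5,-1,0,0,0]]'
python3 -m handwheel '[[-1,-0.25,-1,0,0,0,0],[-1,-0.25,-1,0,0,0,0],[-1,-0.25,-1,0,0,0,0],[-1,-0.25,-1,0,0,0,0],[-1,-0.25,-1,0,0,0,0]]'
python3 -m handwheel '[[-1,-0.25,-1,0,0,0,0],[-1,-0.25,-1,0,0,0,0],[-1,-0.25,-1,0,0,0,0],[-1,-0.25,-1,0,0,0,0],[-1,-0.25,-1,0,0,0,0]]'
python3 -m handwheel '[[-1,-0.25,-1,0,0,0,0],[-1,-0.25,-1,0,0,0,0],[-1,-0.25,-1,0,0,0,0],[-1,-0.25,-1,0,0,0,0],[-1,-0.25,-1,0,0,0,0]]'
python3 -m handwheel '[[-1,0,-1,0,0,0,0],[-1,0,-1,0,0,0,0],[-1,0,-1,0,0,0,0],[-1,0,-0.5,0,0,0,-0.9],[-1,0,0,0,0,0,0]]'
python3 -c "
from h import *
need([.528,.188,.042],-8)
o=get_obs();s=snapshot('wrist');cv2.imwrite('pics/w4.png',s['color'][:,:,::-1]);print(o['opening'],o['gripper_force'])
s=snapshot('scene');cv2.imwrite('pics/s4.png',s['color'][:,:,::-1])"
```

```text
clock: 10.62
tool_pos: [0.5195, -0.3042, 0.3457]
orientation: [180.0, -0.1, -13.4]
force: [0.2, -0.6, -0.8]
opening: 0.025
gripper_force: 30.0
clock: 11.25
tool_pos: [0.518, -0.1742, 0.345]
orientation: [-180.0, -0.1, -13.3]
force: [-0.3, 0.3, -2.0]
opening: 0.0249
gripper_force: 30.0
clock: 11.88
tool_pos: [0.5164, -0.0454, 0.345]
orientation: [-180.0, -0.1, -13.3]
force: [0.3, -0.2, -0.9]
opening: 0.0252
gripper_force: 30.0
clock: 12.5
tool_pos: [0.5149, 0.0835, 0.345]
orientation: [-179.9, -0.1, -13.3]
force: [0.3, 0.6, -0.2]
opening: 0.0256
gripper_force: 30.0
clock: 13.12
tool_pos: [0.5356, 0.1691, 0.3433]
orientation: [180.0, 0.0, -7.9]
force: [0.8, -0.5, -0.9]
opening: 0.0252
gripper_force: 30.0
grasp [0.5356 0.1691 0.1843] rpy [ 1.7997e+02  2.0000e-02 -7.9000e+00] t 13.12 F [ 0.8 -0.5 -0.9]
tool shift /25mm [-0.4  -0.71  5.69]
turn /6deg [0.   0.   0.02]
0.025164376897557947 29.999175187549554
```

View pics/w4.png

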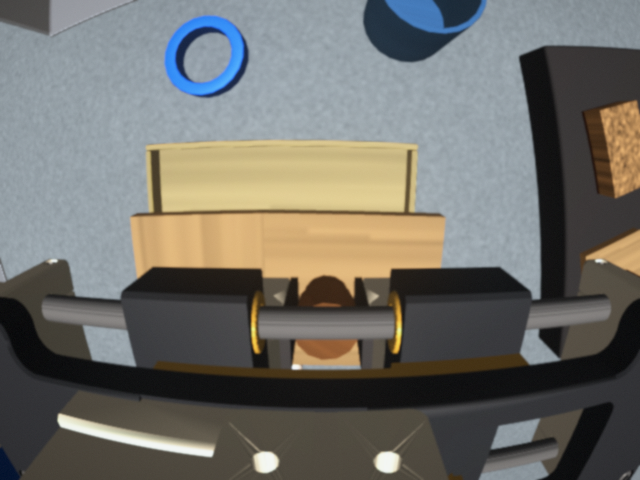

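View pics/s4.png

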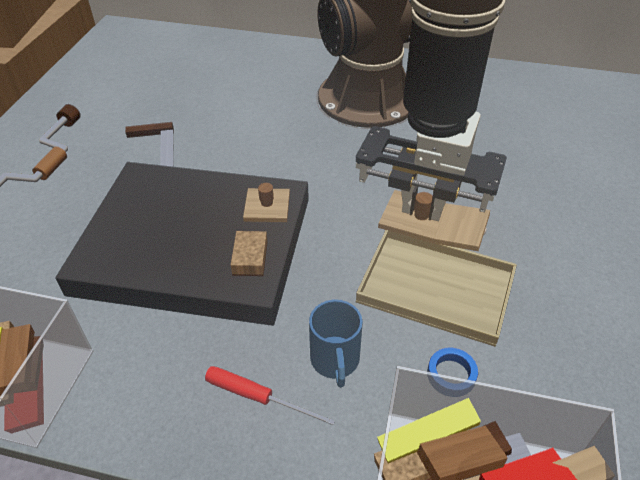

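The wrist picture shows the lid held level and parallel to the tray (rim corners at (147,146) and (418,144)). The scene picture confirms that, and shows the square lid undisturbed at (266,203). Now I'll lower the lid.

```bash
python3 -m handwheel '[[-1,-0.4,-0.7,0,0,0,0],[-1,0,0,1,0,0,0],[-1,0,0,1,0,0,0],[-1,0,0,1,0,0,0],[-1,0,0,1,0,0,0]]'
python3 -m handwheel '[[-1,0,0,0.8,0,0,0],[-1,0,0,0.4,0,0,0],[-1,0,0,0.2,0,0,0],[-1,0,0,0.1,0,0,0],[-1,0,0,0,0,0,0]]'
python3 -m handwheel '[[-1,0,0,0.1,0,0,0],[-1,0,0,0,0,0,0]]'
```

```text
clock: 13.85
tool_pos: [0.5274, 0.1869, 0.2432]
orientation: [-180.0, -0.0, -8.0]
force: [0.4, 0.2, -0.5]
opening: 0.0252
gripper_force: 30.0
clock: 14.48
tool_pos: [0.5278, 0.1866, 0.2066]
orientation: [-180.0, -0.0, -7.9]
force: [-0.5, 0.2, -1.8]
opening: 0.0252
gripper_force: 30.0
clock: 14.72
tool_pos: [0.5277, 0.1864, 0.2037]
orientation: [-180.0, -0.0, -7.9]
force: [-0.6, -0.5, -0.8]
opening: 0.0254
gripper_force: 30.0
```

```bash
python3 -m handwheel '[[-1,0,0,0.1,0,0,0],[-1,0,0,0.04,0,0,0],[-1,0,0,0,0,0,0]]'
```

```text
clock: 15.1
tool_pos: [0.5277, 0.1865, 0.2001]
orientation: [180.0, 0.0, -7.9]
force: [0.1, -0.0, -1.3]
opening: 0.0251
gripper_force: 30.0
```

```bash
python3 -m handwheel '[[-1,0,0,0.04,0,0,0],[-1,0,0,0.04,0,0,0],[-1,0,0,0,0,0,0]]'
```

```text
clock: 15.48
tool_pos: [0.5277, 0.1866, 0.1992]
orientation: [-180.0, -0.0, -7.9]
force: [-4.8, -1.7, 11.2]
opening: 0.0253
gripper_force: 30.0
```

```bash
python3 -m handwheel '[[-1,0,0,-0.02,0,0,0],[0.2,0,0,0,0,0,0],[0.2,0,0,0,0,0,0],[0.2,0,0,0,0,0,0],[0.2,0,0,0,0,0,0]]'
python3 -m handwheel '[[0.2,0,0,-0.4,0,0,0],[0.2,0,0,-1,0,0,0],[0.2,0,0,-1,0,0,0],[0.2,0,0,-1,0,0,0],[0.2,0,0,-1,0,0,0]]'
python3 -m handwheel '[[0.2,0,0,-0.5,0,0,0],[0.2,0,0,0,0,0,0]]'
python3 -c "
from h import *
s=snapshot('wrist');cv2.imwrite('pics/w5.png',s['color'][:,:,::-1])"
```

```text
clock: 16.1
tool_pos: [0.5277, 0.1865, 0.1985]
orientation: [180.0, 0.0, -7.9]
force: [-0.5, -0.8, 0.1]
opening: 0.052
gripper_force: 0.0
clock: 16.73
tool_pos: [0.5276, 0.1864, 0.3103]
orientation: [-180.0, -0.0, -7.9]
force: [-0.0, 0.2, 0.4]
opening: 0.0522
gripper_force: 0.0
clock: 16.98
tool_pos: [0.5278, 0.1866, 0.3221]
orientation: [-179.9, -0.1, -7.9]
force: [-0.8, 0.3, 0.0]
opening: 0.0524
gripper_force: 0.0
```

View pics/w5.png

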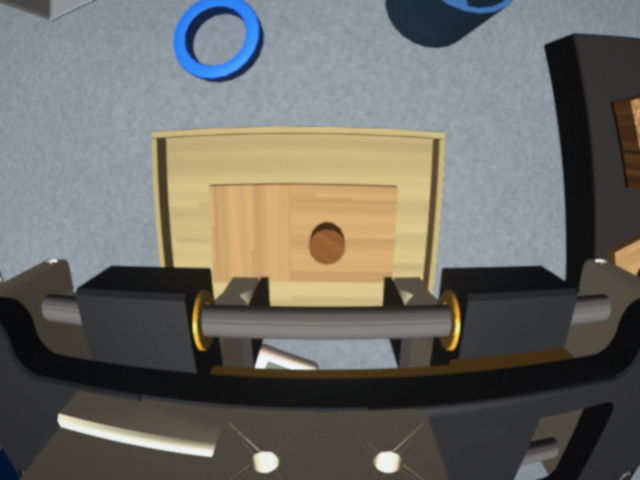

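The lid lies flat and centred on the tray floor, at columns 210–397 and rows 185–282, inside the walls. The fingers are clear of it.

```bash
python3 -c "
from plant import *
print(close_job())"
```

```text
the job is handed in; nothing more can be done
None
```

The job is handed in at about 17 s, with no verdict returned: I pressed the long lid's raised end flat for over a second at about 18 N, then set it down flat and centred in the tray and let go; the square lid was never touched.

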